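Tip the painted tile out of its nest and lay it on the drying rack

TASK

The painted tile lies flush in its wooden nest with no room for fingers: press down the end of it that is next to the red dot until the tile stays tipped by itself with its other end in the air, and let go. Then take it by the raised end and lay it gently, painted face up, on the cork pad of the mesh drying rack, the whole tile on the pad and lined up with it. Do not disturb the brooches on the rack or the other things on the desk.

Things in the scene. Friction and masses are not known exactly. Their poses are not given: they have to be found in the camera images.
- tile: ceramic tile, 130 (x) x 60 (y) x 20 (z) mm, 0.25 to 0.4 kg, terracotta body, blue and copper painted top face; origin at the centre of its underside, x along its length (at the start along the nest's x), z out of the painted face. Its 60 mm width can be gripped across the raised end; a firm grip of about 45 N keeps it from swinging
- nest: fixed light wooden block, 190 (x) x 120 (y) x 56 (z) mm; origin at the centre of its underside on the desk, z up. Its pocket (x -69.5 to +66.5 mm, 65 mm wide) holds the tile, which starts centred, its top flush with the block's. From x = -2.5 mm to the +x end the pocket is 20 mm deep, a ledge the tile lies on; on the -x side it is a hollow 50 mm deep
- nest_dot (a point): centre of a red dot, 18 mm across, on the block's top beyond the hollow's end of the pocket, 81 mm from the nest's centre towards its -x; axes are the nest's
- nest_edge (a point): middle of the ledge's edge, at x = -2.5 mm, 36 mm above the desk; axes are the nest's. Pressed at the dot's end (under 2 N is enough) the tile turns about this edge; past about 23 degrees it falls on by itself till its low end stands in the hollow, about 29 degrees tilted, and stays so, the other end's underside some 12 mm above the block's top
- rack: fixed black wire mesh rack, 210 (x) x 290 (y) mm, mesh top 30 mm above the desk, on white feet; origin at the centre of its underside on the desk, z up
- pad (a point): centre of the top of the brown cork pad, 170 (x) x 105 (y) x 3 mm, fixed in the middle of the rack (top 33 mm above the desk); its axes are the rack's
- brooch1: copper-coloured domed round brooch, 56 mm across, 11 mm high, lying loose on the mesh beside the pad; origin at the centre of its underside
- brooch2: copper-coloured domed round brooch, 56 mm across, 11 mm high, lying loose on the mesh beside the pad; origin at the centre of its underside
- brooch3: copper-coloured domed round brooch, 56 mm across, 11 mm high, lying loose on the mesh beside the pad; origin at the centre of its underside
- bowl: white mixing bowl, 90 mm across, 40 mm high; origin at the centre of its underside
- jar: amber glass jar with brass lid, 64 mm across, 85 mm high; origin at the centre of its underside
- glue: white bottle, 52 mm across, 150 mm high; origin at the centre of its underside
- brush: brush lying on the desk along its x axis, at the side; origin under its middle
- tub: white open plastic tub, 100 mm across, 110 mm high; origin at the centre of its underside

How it is judged:
On the way:
1. the tile stays tipped in its nest (more than 0.4 rad), touched by nothing of the robot, its end away from the red dot in the air (angle between tile's own z axis and vertical between 0.4 and 0.65 rad and horizontal distance between tile and nest below 0.03 m and contact force between each of the arm, the fingers and tile below 0.1 N), for 0.3 s.
At the end, for the whole second after the job is handed in: The tile lies at rest, painted face up and flat (within 0.07 rad) on the cork pad, its centre within 22 mm along and across of the pad's centre, its length within 0.15 rad of the pad's length (either way round) (x of tile in the frame of pad between -0.022 and 0.022 m and y of tile in the frame of pad between -0.022 and 0.022 m and z of tile in the frame of pad between -0.005 and 0.005 m and angle between tile's own z axis and vertical below 0.07 rad and angle between the x axis of tile and the x axis of pad, either way round below 0.15 rad and linear speed of tile below 0.02 m/s); the robot touches nothing.
It fails at once if a brooch is moved by more than 15 mm (distance of any of brooch1, brooch2, brooch3 from where it was at the start of the episode above 0.015 m).
It fails at once if the bowl, jar, bottle, brush or tub is moved by more than 20 mm (distance of any of bowl, jar, glue, brush, tub from where it was at the start of the episode above 0.02 m).
It fails at once if the tile strikes the pad or rack faster than 0.6 m/s (linear speed of tile above 0.6 m/s and z of tile in the frame of pad below 0.02 m and horizontal distance between tile and pad below 0.15 m).
It also fails if it takes over 58 s, if anything falls off the work surface, if the arm or the gripper's body presses on something with over 40 N, if the wrist force passes 120 N, or if a joint passes its speed limit or range.

ROBOT

A 6-joint arm with a two-finger parallel gripper is mounted at the origin on the work surface. World frame = base frame: x ahead of the robot, y to its left, z up, the work surface at z = 0. Lengths are in m, angles in rad, forces in N, time in s.
With the tool pointing down it reaches from about 0.225 to 0.725 m from the base axis. Payload 3.1 kg.
Tool frame: the origin (TCP) lies on the centre line of the jaws, within the pads' length; the fingertips stand 8 mm ahead of it and the grasp point (between the pads) lies 11 mm behind it; z points along the fingers, y is the line along which they close (so a half turn about z gives the same grasp; the last joint's range is limited). The gripper opens to 85 mm and grips with 20 to 120 N. Pads are 22 mm wide; open, the fingers measure 114 mm over their backs; the gripper's body (76 mm by 85 mm) begins 54 mm behind the grasp point. The pads swing forward as they close: fully open they stand 13 mm farther back than shut.
Start: joints at [1.201, 0.048, 0.099, 1.622, 0, 1.443], TCP at [0.126, 0.51, 0.203] pointing down, gripper open.
Joint ranges: [-2.91, 2.91], [-0.99, 1.94], [-1.21, 1.42], [-2.12, 2.29], [-1.49, 1.47], [-3.14, 3.14]. Speed limits (rad/s): [2.79, 2.79, 3.14, 3.14, 3.14, 3.14].

INTERFACE

Orientations are given as a 3x3 rotation matrix whose columns are the frame's x, y, z axes.
In Python, from workcell import env, camrig, status, hand_in gives the robot as it stands (env), with the cameras (camrig), the readings (status) and the job as plain functions.
- The arm moves only by the shell command python3 shift.py 'ROWS' [FORCE]. ROWS is a JSON list that holds a single list of rows (three levels of brackets), with 1 to 8 rows, each of 5 numbers: the finger opening in m, then dx, dy, dz in a scale on which 1.0 is 0.4 m, then a turn about the tool's z in normalised numbers (1 is pi rad); each row is the pose to reach, as a shift and turn from the pose commanded when the command began, along the tool's axes at that moment; what a row does not reach only later rows make up. A row lasts 1/10 s, in which the tool goes at most 0.05 m and 0.15 rad, less where a joint would pass 70% of its speed; a pose out of reach is approached as far as the arm can. The fingers move at their own pace and stop on an object; FORCE is the grip in N (left out, the last holds). Time passes only in rows, so rows that do not move let the fingers close. It prints the time, the measured TCP pose, the force, the opening and the grip force at its end. A shift or turn number past 1, either way, is cut back to 1. Input that does not fit is refused with a message, and nothing moves.
- status.state(): the state, without advancing time (a new reading comes with each control period).
- camrig.read_camera(name): name is "side" or "top" or "wrist"; returns the picture (400x640x3 uint8, blue, green, red); there is no depth.
- camrig.camera_info(name): a dict with "mtx" (3x3 intrinsics, pixels), "dist_coeffs" ([k1, k2, p1, p2, k3] as OpenCV has them; the pictures are not rectified), "R" (3x3) and "t" (3): a world point X has camera coordinates R X + t. Camera axes: x right, y down, z forward; pixel columns grow to the right and rows downward; lengths in m; the calibration is good to about 2 mm. A picture is of the moment at which its call begins: read the wrist's pose just before it. camera_info takes no time and is no camera call; for the wrist camera it gives the pose at the moment of the call.
- hand_in(): hands the job in; it is judged then, once.
The state is a dict: "clock": time; "q": joint angles; "dq": joint speeds; "tau": joint torques, N m; "ee_pos": TCP position; "orientation": TCP orientation; "contact_force": force on the tool from outside, world axes, zero at the start; "ft_torque": the same for the moment, N m; "gripper_width": finger opening in m; "gripper_force": force on a finger pad.
Only numpy, scipy, OpenCV 4.12 (cv2) and the standard library are available. Lean on these libraries where they do the work, as an engineer would, in place of code of your own. Each camera call takes 0.05 s, during which the arm holds its last target. There are 200 camera calls.

## Working session

There is one attempt and no reset: what is moved stays moved. The work goes in short steps, Python scripts to look and compute and a shell command to move; the robot and the scene stay as the last step left them, time stands still between calls to the robot, and variables do not carry over. Pictures are saved under pics/ and viewed, at most 13 in all, crops included, and the job is handed in when it is done.

```bash
ls; mkdir -p pics
cat > h.py <<'E'
import numpy as np, cv2
from workcell import env, camrig, status, hand_in
def snap(c,name,crop=None,scale=1):
    im=camrig.read_camera(c)
    if crop: x0,y0,x1,y1=crop; im=im[y0:y1,x0:x1]
    if scale!=1: im=cv2.resize(im,None,fx=scale,fy=scale,interpolation=cv2.INTER_CUBIC)
    cv2.imwrite('pics/'+name+'.png',im)
def px2w(c,uv,z,info=None):
    i=info or camrig.camera_info(c); R=np.array(i['R']); t=np.array(i['t']).ravel()
    p=cv2.undistortPoints(np.array(uv,float).reshape(-1,1,2),np.array(i['mtx']),np.array(i['dist_coeffs'])).reshape(-1,2)
    d=np.c_[p,np.ones(len(p))]@R; C=-R.T@t
    s=(z-C[2])/d[:,2]; return C+d*s[:,None]
def w2px(c,X):
    i=camrig.camera_info(c); R=np.array(i['R']); t=np.array(i['t'],float)
    return cv2.projectPoints(np.array(X,float).reshape(-1,1,3),cv2.Rodrigues(R)[0],t,np.array(i['mtx']),np.array(i['dist_coeffs']))[0].reshape(-1,2)
E
python3 -c "
from h import *
np.set_printoptions(precision=4,suppress=True)
snap('top','t0');snap('side','s0')
s=status.state();print(s)
for c in('top','side'):
  i=camrig.camera_info(c);print(c,-np.array(i['R']).T@np.array(i['t']).ravel(),np.array(i['mtx'])[0,0])"
```

```text
pics
shift.py
workcell.py
{'clock': 0.1, 'q': array([ 1.2012,  0.0487,  0.0977,  1.6221, -0.    ,  1.443 ]), 'dq': array([ 0.0008, -0.0006,  0.0032, -0.0003, -0.0001, -0.0006]), 'tau': array([  0.0031, -33.9853,  32.0935,   0.0158,  -0.    ,  -0.    ]), 'ee_pos': array([0.1255, 0.5091, 0.2018]), 'orientation': array([[-0.9709,  0.2394, -0.0008],
       [ 0.2394,  0.9709, -0.0021],
       [ 0.0003, -0.0022, -1.    ]]), 'contact_force': array([-1.0009,  0.6406, -0.0002]), 'ft_torque': array([ 0.0091, -0.0372,  0.0154]), 'gripper_force': 0.0, 'gripper_width': 0.08547287444038654}
top [0.5194 0.0057 1.218 ] 365.18265813331277
side [0.4223 0.9398 1.1399] 406.3330795801156
```

View pics/t0.png

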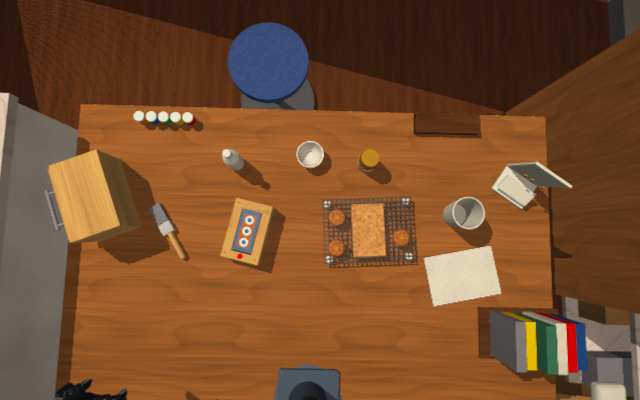

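View pics/s0.png

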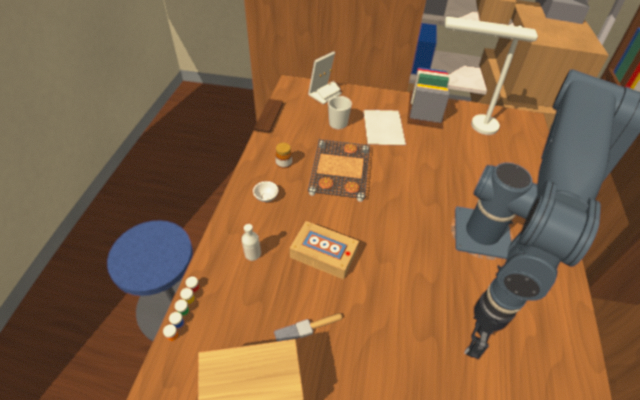

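The top view shows the nest at about (247,231) with its red dot at (240,257), and the rack at about (370,232) with the pad at (369,230). The next step is enlarged crops of both.

```bash
python3 -c "
from h import *
snap('top','t1',(210,185,430,280),3.6)"
```

```text
(no output)
```

View pics/t1.png

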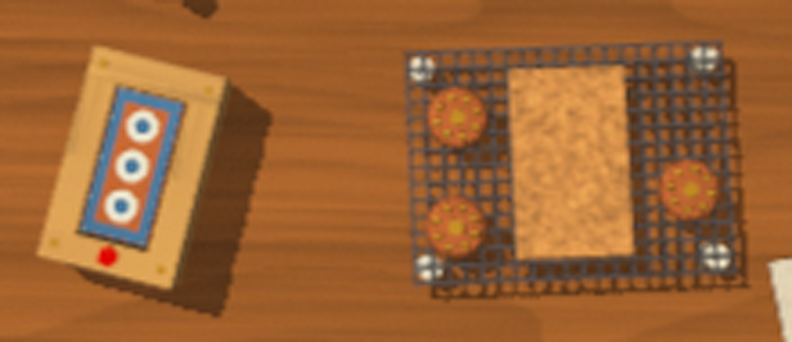

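```bash
cat > m.py <<'E'
from h import *
np.set_printoptions(precision=4,suppress=True)
f=lambda a:(np.array(a,float)+.5)/3.6-.5+np.array([210,185])
N=px2w('top',f([(117,87),(186,103),(147,249),(78,233),(108,257),(131,166),(142,126),(121,206)]),.056)
print(N)
c=N[:4].mean(0); ax=(N[0]+N[1]-N[2]-N[3])/2; print('tile c',c,ax,np.linalg.norm(ax),'yaw',np.arctan2(ax[1],ax[0]),np.arctan2(*(N[6]-N[7])[1::-1]),np.arctan2(*(c-N[4])[1::-1]), np.linalg.norm(N[0]-N[1]))
P=px2w('top',f([(508,68),(624,66),(634,255),(516,260)]),.033)
c=P.mean(0); ax=(P[0]+P[1]-P[2]-P[3])/2; print('pad c',c,np.linalg.norm(ax),'yaw',np.arctan2(ax[1],ax[0]),np.linalg.norm(P[0]-P[1]))
B=px2w('top',f([(457,117),(456,226),(689,190)]),.04);print(B)
M=px2w('top',f([(406,52),(720,42),(736,276),(416,284)]),.03);print('rack',M.mean(0),M)
r=M[0]-M[1]+M[3]-M[2];print(np.arctan2(-r[0],r[1]))
E
python3 m.py
```

```text
[[0.5975 0.223  0.056 ]
 [0.5848 0.1617 0.056 ]
 [0.4564 0.191  0.056 ]
 [0.469  0.2517 0.056 ]
 [0.4488 0.2247 0.056 ]
 [0.5283 0.2079 0.056 ]
 [0.5636 0.1996 0.056 ]
 [0.4932 0.2152 0.056 ]]
tile c [0.5269 0.2068 0.056 ] [ 0.1285 -0.029   0.    ] 0.13169017930171656 yaw -0.22219316864835742 -0.21775933159125185 -0.22449366369359447 0.06264091969205551
pad c [ 0.5413 -0.1826  0.033 ] 0.1710629845385889 yaw 0.05569534835564128 0.10543435933149735
[[ 0.5787 -0.0792  0.04  ]
 [ 0.4817 -0.0799  0.04  ]
 [ 0.5182 -0.2879  0.04  ]]
rack [ 0.5405 -0.1824  0.03  ] [[ 0.6372 -0.0325  0.03  ]
 [ 0.6531 -0.3188  0.03  ]
 [ 0.4424 -0.3326  0.03  ]
 [ 0.4292 -0.0457  0.03  ]]
0.050648695816657256
```

```bash
cat > d.py <<'E'
import sys
from h import *
np.set_printoptions(precision=4,suppress=True)
# nest frame and pad frame
NC=np.array([.5284,.2065,0]);NY=-.221
PC=np.array([.541,-.1825,.033]);PY=.052
def Rz(a): return np.array([[np.cos(a),-np.sin(a),0],[np.sin(a),np.cos(a),0],[0,0,1]])
def go(p,yaw):
    s=status.state();R=s['orientation'];d=R.T@(p-s['ee_pos'])
    y=np.arctan2(R[1,1],R[0,1])-np.pi/2
    print('target',p,'tool shift',d,'turn',-(yaw-y),'F',s['contact_force'],'t',s['clock'])
if __name__=='__main__':
    k=sys.argv[1];x,y,z=map(float,sys.argv[2:5])
    C,Y=(NC,NY) if k=='n' else (PC,PY)
    p=C*[1,1,0]+Rz(Y)@[x,y,0];p[2]=z; go(p,Y)
E
python3 d.py n -.05 0 .12
```

```text
target [0.4796 0.2175 0.12  ] tool shift [-0.4137 -0.1983  0.0822] turn -0.02079906168156684 F [-0.6623  0.2038  0.1678] t 0.15
```

Units first: shifts go in shares of 0.4 m and turns go in shares of pi rad. So -0.36 m / 0.4 = -0.9, -0.315 m / 0.4 = -0.7875, -0.02 rad / 3.1416 = -0.0064.

```bash
python3 shift.py '[[[0,-0.1125,-0.05,0,-0.0064],[0,-0.225,-0.1075,0,-0.0064],[0,-0.3375,-0.1625,0,-0.0064],[0,-0.45,-0.215,0,-0.0064],[0,-0.5625,-0.27,0,-0.0064],[0,-0.675,-0.325,0,-0.0064],[0,-0.7875,-0.3775,0,-0.0064],[0,-0.9,-0.4325,0,-0.0064]]]' 30; python3 d.py n -.05 0 .09
```

```text
clock: 0.95
ee_pos: [0.4348, 0.2541, 0.2026]
orientation: [[-0.975, 0.22, -0.0], [0.22, 0.975, 0.0], [0.0, 0.0, -1.0]]
contact_force: [0.8, 0.7, 0.3]
gripper_width: -0.0003
gripper_force: 0.0
target [0.4796 0.2175 0.09  ] tool shift [-0.0518 -0.0259  0.1126] turn -0.0009114163050766011 F [0.8261 0.6612 0.311 ] t 0.95
```

To row units: 0.113 m / 0.4 = 0.2825, 0.085 m / 0.4 = 0.2125.

```bash
python3 shift.py '[[[0,-0.075,-0.0375,0.05,0],[0,-0.13,-0.065,0.125,0],[0,-0.13,-0.065,0.2125,0],[0,-0.13,-0.065,0.2825,0],[0,-0.13,-0.065,0.2825,0],[0,-0.13,-0.065,0.2825,0]]]' 30; python3 d.py n -.05 0 .06; python3 -c "
from h import *
snap('wrist','w0')"
```

```text
clock: 1.55
ee_pos: [0.478, 0.2187, 0.0896]
orientation: [[-0.976, 0.22, -0.002], [0.22, 0.976, -0.001], [0.002, -0.001, -1.0]]
contact_force: [-0.7, -0.1, 0.9]
gripper_width: -0.0001
gripper_force: 0.0
target [0.4796 0.2175 0.06  ] tool shift [-0.0019 -0.0008  0.0296] turn -0.0007335528052470897 F [-0.725  -0.103   0.9064] t 1.55
```

View pics/w0.png

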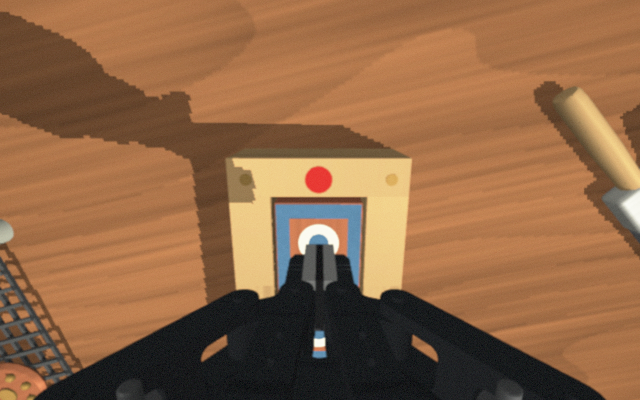

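The wrist view shows the dot at (318,180), the tile's near corners at about (275,204) and (363,203), and the fingers lined up over the tile. I'll check this against the top-view estimate.

To row units: 0.025 m / 0.4 = 0.0625, 0.02 m / 0.4 = 0.05.

```bash
python3 -c "
from d import *
X=px2w('wrist',[(318,180),(275,204),(363,203)],.056)
print((X-NC)@Rz(NY)); print(w2px('wrist',[status.state()['ee_pos']+[0,0,-.008]]))"; python3 shift.py '[[[0,-0.0025,-0.0025,0.025,0],[0,-0.0025,-0.0025,0.05,0],[0,-0.0025,-0.0025,0.0625,0],[0,-0.0025,-0.0025,0.0625,0]]]'
```

```text
[[-0.0781  0.0004  0.056 ]
 [-0.0615 -0.0288  0.056 ]
 [-0.0621  0.0309  0.056 ]]
[[319.9418 233.7437]]
clock: 2.0
ee_pos: [0.4785, 0.2175, 0.0638]
orientation: [[-0.976, 0.22, -0.002], [0.22, 0.976, -0.001], [0.002, -0.001, -1.0]]
contact_force: [0.3, 0.3, 0.4]
gripper_width: 0.0
gripper_force: 0.0
```

To row units: 0.016 m / 0.4 = 0.04, 0.014 m / 0.4 = 0.035.

```bash
python3 shift.py '[[[0,-0.005,0,0.0075,0],[0,-0.005,0,0.015,0],[0,-0.005,0,0.0225,0],[0,-0.005,0,0.03,0],[0,-0.005,0,0.035,0],[0,-0.005,0,0.04,0],[0,-0.005,0,0.04,0]]]'; python3 -c "
from h import *
snap('side','s1',(270,200,380,290),6)"
```

```text
clock: 2.7
ee_pos: [0.4811, 0.2172, 0.0485]
orientation: [[-0.976, 0.22, -0.001], [0.22, 0.976, -0.0], [0.001, -0.0, -1.0]]
contact_force: [-0.6, 0.4, 0.3]
gripper_width: -0.0
gripper_force: 0.0
```

View pics/s1.png

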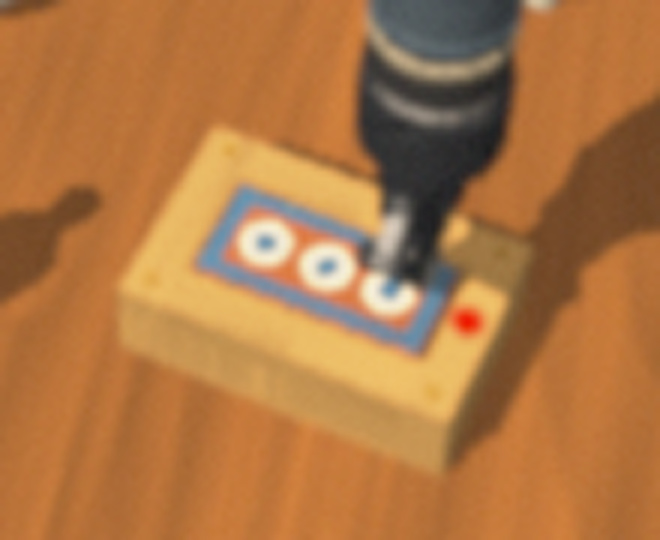

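```bash
python3 -c "
from d import *
p=status.state()['ee_pos']
for z in (.04,.05,.06,.07,.08):
  q=p.copy();q[2]=z;print(z,(w2px('side',[q])-[270,200])*6)
print((p-NC)@Rz(NY))
print((w2px('side',[NC+Rz(NY)@[x,0,.056] for x in(-.081,-.036,.0)])-[270,200])*6)"
```

```text
0.04 [[405.6451 312.4184]]
0.05 [[406.7954 302.0639]]
0.06 [[407.9588 291.5857]]
0.07 [[409.1356 280.9815]]
0.08 [[410.3259 270.2491]]
[-0.0484  0.0001  0.0487]
[[464.7705 317.8636]
 [386.1244 287.2555]
 [324.1683 263.0988]]
```

The tile in the side view is still flat and the closed fingertips (415,280) sit just above its top, so I'll keep going down.

To row units: 0.008 m / 0.4 = 0.02, 0.006 m / 0.4 = 0.015.

```bash
python3 shift.py '[[[0,0,0,0.005,0],[0,0,0,0.01,0],[0,0,0,0.015,0],[0,0,0,0.02,0],[0,0,0,0.02,0]]]'; python3 -c "
from h import *
snap('side','s2',(270,200,380,290),6)"
```

```text
clock: 3.25
ee_pos: [0.481, 0.2171, 0.0404]
orientation: [[-0.976, 0.22, -0.001], [0.22, 0.976, -0.0], [0.001, -0.0, -1.0]]
contact_force: [-0.1, -0.5, -0.5]
gripper_width: -0.0001
gripper_force: 0.0
```

View pics/s2.png

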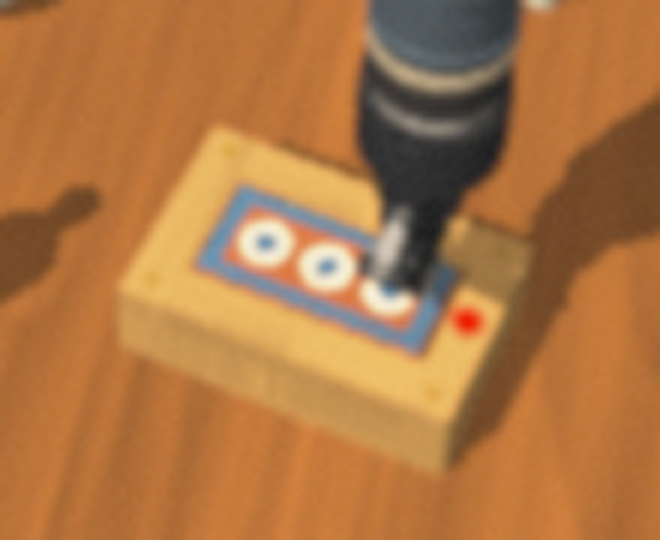

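Still flat, and the tips have moved to about (415,290). I'll go on down in smaller steps, watching the force.

To row units: 0.004 m / 0.4 = 0.01, 0.002 m / 0.4 = 0.005.

```bash
python3 shift.py '[[[0,0,0,0.005,0],[0,0,0,0.01,0],[0,0,0,0.01,0]]]'; python3 shift.py '[[[0,0,0,0.005,0],[0,0,0,0.01,0],[0,0,0,0.01,0]]]' ; python3 -c "
from h import *
snap('side','s3',(270,200,380,290),6)"
```

```text
clock: 3.6
ee_pos: [0.4811, 0.2172, 0.0365]
orientation: [[-0.976, 0.22, -0.001], [0.22, 0.976, -0.0], [0.001, -0.0, -1.0]]
contact_force: [-0.2, 0.2, -0.1]
gripper_width: -0.0001
gripper_force: 0.0
clock: 3.9
ee_pos: [0.481, 0.2171, 0.0325]
orientation: [[-0.976, 0.22, -0.001], [0.22, 0.976, -0.0], [0.001, -0.0, -1.0]]
contact_force: [-0.4, 0.1, -0.7]
gripper_width: 0.0001
gripper_force: 0.0
```

View pics/s3.png

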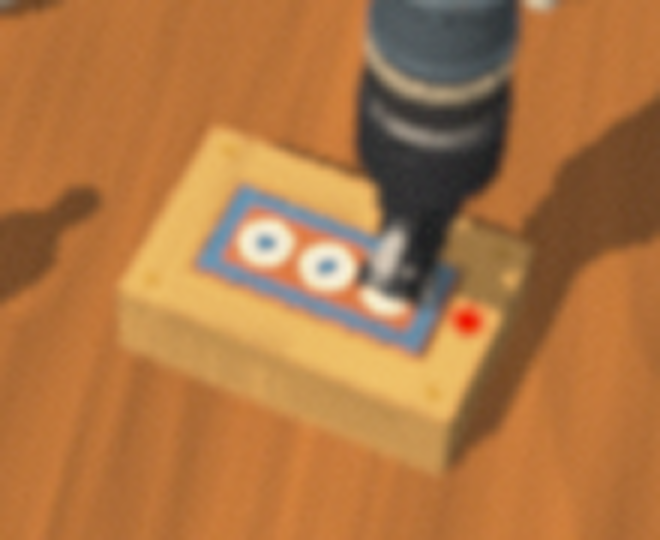

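Still flat, with the tips about (405,300) and nearly at the tile's top. To save pictures I'll detect tipping numerically, by the change at the tile's far end in the side camera.

```bash
cat > df.py <<'E'
from h import *
a=cv2.imread('pics/s0.png')[231:252,302:330].astype(float)
b=camrig.read_camera('side')[231:252,302:330].astype(float)
print('DIFF',abs(a-b).mean(), status.state()['contact_force'])
E
python3 df.py; for i in 1 2; do python3 df.py; done; python3 shift.py '[[[0,0,0,0.005,0],[0,0,0,0.01,0],[0,0,0,0.01,0]]]' |grep -E 'ee|con'; python3 df.py;  python3 shift.py '[[[0,0,0,0.005,0],[0,0,0,0.01,0],[0,0,0,0.01,0]]]'|grep -E 'ee|con'; python3 df.py
```

```text
DIFF 6.413265306122449 [-1.0487777   0.10021603  0.53704939]
DIFF 6.4438775510204085 [0.6891608  0.86190482 0.1204686 ]
DIFF 6.448979591836735 [-0.47016419  0.05112158  0.13614613]
ee_pos: [0.481, 0.2171, 0.0284]
contact_force: [-0.5, -0.0, -0.5]
DIFF 6.447278911564626 [0.37606716 0.15500356 0.06507599]
ee_pos: [0.481, 0.2172, 0.0245]
contact_force: [0.1, -0.1, -0.6]
DIFF 9.32766439909297 [ 0.71043207 -0.34946877 -0.57659724]
```

To row units: 0.004 m / 0.4 = 0.01, 0.002 m / 0.4 = 0.005.

```bash
for i in 1 2 3; do python3 shift.py '[[[0,0,0,0.005,0],[0,0,0,0.01,0],[0,0,0,0.01,0]]]' |grep -E 'ee|con'; python3 df.py;done; python3 -c "
from h import *
snap('side','s4',(270,200,380,290),6)"
```

```text
ee_pos: [0.4811, 0.2172, 0.0205]
contact_force: [0.5, 0.4, 0.4]
DIFF 17.85997732426304 [-0.63614673  0.43940167  0.1265097 ]
ee_pos: [0.481, 0.2171, 0.0165]
contact_force: [-0.7, 1.1, -0.4]
DIFF 31.291950113378686 [-0.06069806  0.99410047  0.05783517]
ee_pos: [0.481, 0.2171, 0.0125]
contact_force: [-0.5, -0.7, 0.4]
DIFF 31.344104308390023 [0.72862194 0.15241647 0.68136407]
```

View pics/s4.png

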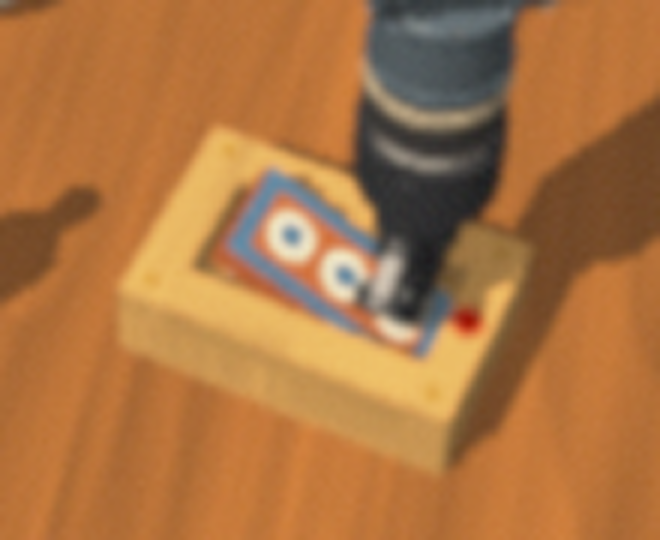

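The tile is now tipped, its raised end at about (255,200), and the contact force is ~0. I'll retract straight up and let it stand, opening the fingers once clear.

To row units: -0.11 m / 0.4 = -0.275, -0.1 m / 0.4 = -0.25.

```bash
python3 -c "
from d import *
p=status.state()['ee_pos']
for z in (.03,.05,.0775,.1,.12,.15):
  q=p.copy();q[2]=z;print(z,(w2px('side',[q])-[270,200])*6)
i=camrig.camera_info('wrist');print(-np.array(i['R']).T@np.array(i['t']).ravel()-p)"
python3 shift.py '[[[0,0,0,-0.05,0],[0,0,0,-0.15,0],[0,0,0,-0.25,0],[0.085,0,0,-0.275,0],[0.085,0,0,-0.275,0],[0.085,0,0,-0.275,0],[0.085,0,0,-0.275,0],[0.085,0,0,-0.275,0]]]'; python3 df.py; python3 d.py n .042 0 .12
```

```text
0.03 [[404.5151 322.6292]]
0.05 [[406.8028 302.0419]]
0.0775 [[410.0346 272.9222]]
0.1 [[412.7558 248.369 ]]
0.12 [[415.235  225.9714]]
0.15 [[419.065  191.3209]]
[-0.0706  0.0156  0.1717]
clock: 6.7
ee_pos: [0.48, 0.2168, 0.1207]
orientation: [[-0.975, 0.22, -0.004], [0.22, 0.976, -0.001], [0.003, -0.002, -1.0]]
contact_force: [-0.1, -0.0, 0.1]
gripper_width: 0.0727
gripper_force: 0.0
DIFF 32.11281179138322 [-0.02350907 -0.34686973  0.02283699]
target [0.5694 0.1973 0.12  ] tool shift [-0.0913  0.0005  0.0008] turn -0.0008150727442349515 F [-0.0235 -0.3469  0.0228] t 6.75
```

To row units: -0.094 m / 0.4 = -0.235, 0.06 m / 0.4 = 0.15.

```bash
python3 shift.py '[[[0.085,-0.1,0,0,0],[0.085,-0.2,0,0,0],[0.085,-0.235,0,0,0],[0.085,-0.235,0,0.075,0],[0.085,-0.235,0,0.15,0],[0.085,-0.235,0,0.15,0]]]'; python3 d.py n .045 0 .03
```

```text
clock: 7.35
ee_pos: [0.5683, 0.1953, 0.0563]
orientation: [[-0.975, 0.22, -0.012], [0.22, 0.975, -0.003], [0.011, -0.005, -1.0]]
contact_force: [-0.3, 0.6, -0.1]
gripper_width: 0.0848
gripper_force: 0.0
target [0.5723 0.1966 0.03  ] tool shift [-0.0039  0.0023  0.0262] turn -0.0011078841668517858 F [-0.3296  0.5952 -0.0869] t 7.35
```

To row units: 0.026 m / 0.4 = 0.065, 0.02 m / 0.4 = 0.05.

```bash
python3 shift.py '[[[0.085,-0.0075,0.0025,0.025,0],[0.085,-0.0075,0.0025,0.05,0],[0.085,-0.0075,0.0025,0.065,0],[0.085,-0.0075,0.0025,0.065,0],[0.085,-0.0075,0.0025,0.065,0]]]'; python3 d.py n .045 0 .03;python3 df.py; python3 -c "
from h import *
a=camrig.read_camera('side')[200:280,290:370];b=camrig.read_camera('wrist')
cv2.imwrite('pics/g.png',np.hstack([cv2.resize(a,(400,400),interpolation=2),cv2.resize(b,(400,250)) if 0 else b[:400,120:520]]))"
```

```text
clock: 7.85
ee_pos: [0.5765, 0.197, 0.0375]
orientation: [[-0.976, 0.22, 0.001], [0.22, 0.976, 0.0], [-0.001, 0.0, -1.0]]
contact_force: [0.0, -0.1, 0.2]
gripper_width: 0.0852
gripper_force: 0.0
target [0.5723 0.1966 0.03  ] tool shift [ 0.004  -0.0013  0.0075] turn -0.000709028726209121 F [ 0.0241 -0.1203  0.2336] t 7.85
DIFF 51.890589569160994 [ 0.76201138  0.01608443 -0.42849925]
```

View pics/g.png

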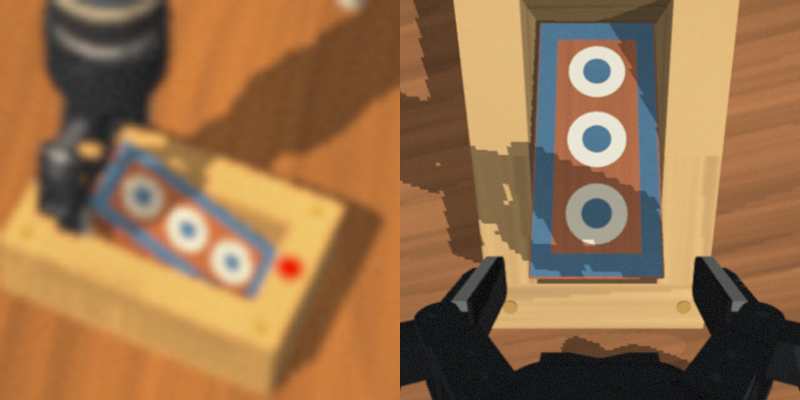

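The gripper is open around the raised end (in the left view the near fingertip is at about (75,230)). The fingers sit a little beyond the tile's end, so I need to come back about 10 mm towards the dot. First I'll check the tip height by projection.

```bash
python3 -c "
from d import *
s=status.state();p=s['ee_pos'];print((p-NC)@Rz(NY))
x=((p-NC)@Rz(NY))[0]
P=lambda a:NC*[1,1,0]+Rz(NY)@np.array(a)
S=lambda a:(w2px('side',[P(a)])-[290,200])*5
W=lambda a:w2px('wrist',[P(a)])+[280,0]
for z in(.055,.06,.065,.07,.075): print(z,'near tip side',S([x,.05,z]),'W', W([x-.011,.0425,z]),W([x-.011,-.0425,z]))
for t in (27,29):
  t=np.radians(t);c,n=np.cos(t),np.sin(t)
  for d in(.063,.066):
    X=[-.0025+d*c-.02*n,.0,.036+d*n+.02*c];print('tile top end',X,S([X[0],.03,X[2]]),W([X[0],.03,X[2]]),W([X[0],-.03,X[2]]))
"
```

```text
[0.0493 0.0014 0.0378]
0.055 near tip side [[ 67.0747 251.5246]] W [[678.9923 232.1707]] [[515.7149 232.3424]]
0.06 near tip side [[ 67.0504 247.1437]] W [[681.3799 235.8475]] [[513.2239 236.0239]]
0.065 near tip side [[ 67.0261 242.7365]] W [[683.9147 239.7508]] [[510.5792 239.9322]]
0.07 near tip side [[ 67.0016 238.3026]] W [[686.6111 243.9024]] [[507.766  244.0891]]
0.075 near tip side [[ 66.977 233.842]] W [[689.4849 248.3268]] [[504.7677 248.5192]]
tile top end [np.float64(0.04455360102907624), 0.0, np.float64(0.08242153196735881)] [[ 87.557  205.9487]] [[664.7165 268.3534]] [[529.4139 268.4925]]
tile top end [np.float64(0.047226620601641345), 0.0, np.float64(0.08378350346657744)] [[ 83.7255 203.1981]] [[664.9833 275.2903]] [[529.1446 275.4294]]
tile top end [np.float64(0.04290484914485519), 0.0, np.float64(0.08403540021830715)] [[ 89.941  205.4151]] [[665.6639 266.7309]] [[528.3994 266.8722]]
tile top end [np.float64(0.04552870826627338), 0.0, np.float64(0.08548982907904616)] [[ 86.1764 202.6044]] [[665.9879 273.7666]] [[528.0694 273.908 ]]
```

To row units: 0.012 m / 0.4 = 0.03, 0.011 m / 0.4 = 0.0275.

```bash
python3 shift.py '[[[0.085,0.015,0,0,0],[0.085,0.0275,0,0.01,0],[0.085,0.0275,0,0.02,0],[0.085,0.0275,0,0.03,0],[0.085,0.0275,0,0.03,0],[0.06,0.0275,0,0.03,0],[0.05,0.0275,0,0.03,0],[0.05,0.0275,0,0.03,0]]]' 45;python3 shift.py '[[[0.05,0,0,0,0],[0.05,0,0,0,0],[0.05,0,0,0,0],[0.05,0,0,0,0]]]' 45; python3 d.py n .038 0 .025
```

```text
clock: 8.8
ee_pos: [0.5654, 0.1993, 0.0251]
orientation: [[-0.975, 0.22, -0.0], [0.22, 0.975, 0.0], [0.0, 0.0, -1.0]]
contact_force: [-1.1, -0.9, 1.3]
gripper_width: 0.0593
gripper_force: 53.2
clock: 9.2
ee_pos: [0.5654, 0.1993, 0.025]
orientation: [[-0.976, 0.22, -0.0], [0.22, 0.976, 0.0], [0.0, -0.0, -1.0]]
contact_force: [-1.0, -0.4, 2.0]
gripper_width: 0.0591
gripper_force: 53.3
target [0.5655 0.1982 0.025 ] tool shift [-0.0003 -0.0011  0.    ] turn -0.0007663172984063438 F [-1.006  -0.428   2.0184] t 9.2
```

To row units: -0.1 m / 0.4 = -0.25, -0.085 m / 0.4 = -0.2125.

```bash
python3 shift.py '[[[0.05,0,0,-0.025,0],[0.05,0,0,-0.0625,0],[0.05,0,0,-0.1125,0],[0.05,0,0,-0.1625,0],[0.05,0,0,-0.2125,0],[0.05,0,0,-0.25,0],[0.05,0,0,-0.25,0]]]' 50; python3 d.py p .03 0 .125
```

```text
clock: 9.9
ee_pos: [0.5679, 0.1998, 0.1289]
orientation: [[-0.975, 0.22, 0.007], [0.22, 0.975, 0.001], [-0.006, 0.003, -1.0]]
contact_force: [0.3, 0.6, -2.7]
gripper_width: 0.0589
gripper_force: 54.7
target [ 0.571  -0.1809  0.125 ] tool shift [-0.0868 -0.3708  0.0034] turn -0.2738399024295259 F [ 0.3462  0.6    -2.6647] t 9.9
```

To row units: -0.23 m / 0.4 = -0.575, -0.21 m / 0.4 = -0.525, -0.273 rad / 3.1416 = -0.0869.

```bash
python3 shift.py '[[[0.05,-0.0075,-0.0375,0,-0.0095],[0.05,-0.025,-0.1125,0,-0.0191],[0.05,-0.045,-0.1875,0,-0.0318],[0.05,-0.065,-0.275,0,-0.0446],[0.05,-0.085,-0.3625,0,-0.0573],[0.05,-0.105,-0.45,0,-0.07],[0.05,-0.1225,-0.525,0,-0.0828],[0.05,-0.135,-0.575,0,-0.0869]]]' 50;python3 d.py p .03 0 .125
```

```text
clock: 10.7
ee_pos: [0.5668, -0.0392, 0.1237]
orientation: [[-0.999, -0.05, -0.002], [-0.05, 0.999, -0.0], [0.002, -0.0, -1.0]]
contact_force: [0.2, 0.4, -3.4]
gripper_width: 0.0587
gripper_force: 54.7
target [ 0.571  -0.1809  0.125 ] tool shift [ 0.003  -0.1418 -0.0013] turn -0.0017344141469274946 F [ 0.2089  0.3515 -3.4104] t 10.7
```

To row units: -0.142 m / 0.4 = -0.355, -0.12 m / 0.4 = -0.3.

```bash
python3 shift.py '[[[0.05,0,-0.075,0,0],[0.05,0,-0.15,0,0],[0.05,0.0025,-0.225,0,0],[0.05,0.005,-0.3,0,0],[0.05,0.005,-0.355,0,0],[0.05,0.005,-0.355,0,0],[0.05,0.005,-0.355,0,0],[0.05,0.005,-0.355,0,0]]]' 50;python3 d.py p .03 0 .06; python3 -c "
from h import *
a=camrig.read_camera('side')[130:210,290:390];b=camrig.read_camera('wrist')
cv2.imwrite('pics/h.png',np.hstack([cv2.resize(a,(400,320),interpolation=2),b[80:400,120:520]]))"
```

```text
clock: 11.5
ee_pos: [0.5725, -0.1778, 0.1242]
orientation: [[-0.999, -0.052, -0.001], [-0.052, 0.999, 0.001], [0.001, 0.001, -1.0]]
contact_force: [-0.2, 0.8, -2.6]
gripper_width: 0.059
gripper_force: 54.9
target [ 0.571  -0.1809  0.06  ] tool shift [ 0.0016 -0.0031  0.0642] turn -6.720113071340822e-05 F [-0.2065  0.7603 -2.6493] t 11.5
```

View pics/h.png

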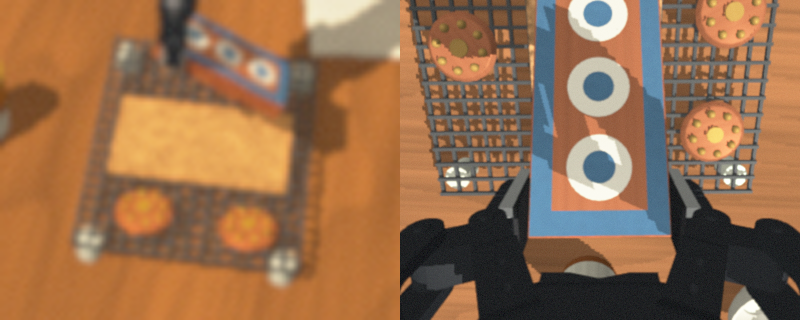

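The wrist view shows the tile firmly held with its raised end corners at full-image (248,317) and (390,314), and circle centres at (320,247), (319,166) and (318,93). I'll fit the tile pose from these.

```bash
cat > pnp.py <<'E'
from d import *
o=np.array([[.065,-.03,.02],[.065,.03,.02],[.036,0,.02],[0,0,.02],[-.036,0,.02]])
u=np.array([(248,317),(390,314),(320,247),(319,166),(318,93)],float)
i=camrig.camera_info('wrist');K=np.array(i['mtx']);D=np.array(i['dist_coeffs'])
ok,r,t=cv2.solvePnP(o,u,K,D,flags=cv2.SOLVEPNP_IPPE); r,t=cv2.solvePnPRefineLM(o,u,K,D,r,t)
print('res',cv2.projectPoints(o,r,t,K,D)[0].reshape(-1,2)-u)
Rw=np.array(i['R']).T;Rt=Rw@cv2.Rodrigues(r)[0];c=Rw@(t.ravel()-np.array(i['t']).ravel())
print('centre',c,'in pad',(c-PC)@Rz(PY),'\n',Rt,'tilt',np.degrees(np.arccos(Rt[2,2])),'yaw',np.arctan2(Rt[1,0],Rt[0,0]))
p=status.state()['ee_pos'];print('tcp in tile',Rt.T@(p-c),'low corner',c+Rt@[-.065,0,0])
E
python3 pnp.py
```

```text
res [[ 0.1859  0.2834]
 [ 0.0409  0.0863]
 [-0.3766 -0.7316]
 [-0.0922  0.5236]
 [ 0.2466 -0.1705]]
centre [ 0.5341 -0.1816  0.1348] in pad [-0.0069  0.0013  0.1018] 
 [[ 0.8996 -0.0293 -0.4358]
 [ 0.0559  0.9973  0.0485]
 [ 0.4332 -0.068   0.8987]] tilt 26.009110716646255 yaw 0.0620894729544683
tcp in tile [ 0.0306  0.0034 -0.0258] low corner [ 0.4756 -0.1852  0.1067]
```

To row units: 0.073 m / 0.4 = 0.1825, 0.07 m / 0.4 = 0.175.

```bash
python3 shift.py '[[[0.05,0,-0.0025,0.0375,0],[0.05,0,-0.0025,0.0875,0],[0.05,0,-0.0025,0.1375,0],[0.05,0,-0.0025,0.1625,0],[0.05,0,-0.0025,0.175,0],[0.05,0,-0.0025,0.1825,0],[0.05,0,-0.0025,0.1825,0]]]' 50; python3 shift.py '[[[0.05,0,0,0.005,0],[0.05,0,0,0.005,0],[0.05,0,0,0.005,0]]]' 20; python3 d.py p .03 0 .0505
```

```text
clock: 12.3
ee_pos: [0.5729, -0.1798, 0.0525]
orientation: [[-0.999, -0.051, 0.0], [-0.051, 0.999, -0.0], [-0.0, -0.0, -1.0]]
contact_force: [-1.3, 0.2, -2.1]
gripper_width: 0.0593
gripper_force: 55.0
clock: 12.6
ee_pos: [0.5741, -0.1802, 0.0516]
orientation: [[-0.999, -0.051, 0.003], [-0.051, 0.999, -0.001], [-0.003, -0.001, -1.0]]
contact_force: [0.2, 0.6, 3.0]
gripper_width: 0.059
gripper_force: 55.5
target [ 0.571  -0.1809  0.0505] tool shift [ 0.0032 -0.0006  0.0011] turn -0.0008119315870133773 F [0.1556 0.6191 2.9504] t 12.6
```

To row units: 0.013 m / 0.4 = 0.0325, 0.01 m / 0.4 = 0.025.

```bash
python3 shift.py '[[[0.055,-0.0025,0,0.005,0],[0.055,-0.005,0,0.01,0],[0.055,-0.01,0,0.0175,0],[0.055,-0.0125,0,0.025,0],[0.055,-0.0175,0,0.0325,0],[0.055,-0.0175,0,0.0325,0]]]' 20; python3 shift.py '[[[0.055,-0.0025,0,0.0075,0],[0.055,-0.005,0,0.015,0],[0.055,-0.01,0,0.0225,0],[0.055,-0.0125,0,0.03,0],[0.055,-0.0125,0,0.03,0]]]' 20
```

```text
clock: 13.2
ee_pos: [0.5821, -0.1805, 0.038]
orientation: [[-0.999, -0.052, 0.004], [-0.052, 0.999, -0.002], [-0.004, -0.002, -1.0]]
contact_force: [3.4, -0.5, 5.5]
gripper_width: 0.0591
gripper_force: 55.4
clock: 13.7
ee_pos: [0.5856, -0.1796, 0.0249]
orientation: [[-0.999, -0.051, 0.001], [-0.051, 0.999, -0.001], [-0.001, -0.001, -1.0]]
contact_force: [4.1, -1.1, 4.4]
gripper_width: 0.0589
gripper_force: 55.3
```

Units first: shifts go in shares of 0.4 m and turns go in shares of pi rad. So 0.012 m / 0.4 = 0.03, 0.009 m / 0.4 = 0.0225.

```bash
python3 shift.py '[[[0.055,-0.0025,0,0.0075,0],[0.055,-0.005,0,0.015,0],[0.055,-0.0075,0,0.0225,0],[0.055,-0.0075,0,0.03,0],[0.055,-0.0075,0,0.03,0]]]' 20; python3 shift.py '[[[0.055,0,0,0.005,0],[0.055,-0.0025,0,0.01,0],[0.055,-0.0025,0,0.015,0],[0.055,-0.0025,0,0.02,0],[0.055,-0.0025,0,0.02,0]]]' 20
```

```text
clock: 14.2
ee_pos: [0.5872, -0.1787, 0.0118]
orientation: [[-0.999, -0.051, -0.002], [-0.051, 0.999, 0.001], [0.002, 0.001, -1.0]]
contact_force: [2.9, -0.2, 2.2]
gripper_width: 0.0593
gripper_force: 55.0
clock: 14.7
ee_pos: [0.5887, -0.1788, 0.0045]
orientation: [[-0.999, -0.051, -0.0], [-0.051, 0.999, 0.0], [0.0, 0.0, -1.0]]
contact_force: [2.2, 1.5, 2.7]
gripper_width: 0.0591
gripper_force: 55.2
```

To row units: 0.002 m / 0.4 = 0.005, 0.001 m / 0.4 = 0.0025.

```bash
python3 shift.py '[[[0.055,0,0,0.0025,0],[0.055,0,0,0.005,0],[0.055,0,0,0.005,0]]]' 20; python3 shift.py '[[[0.055,0,0,0.0025,0],[0.055,0,0,0.0025,0]]]' 20
```

```text
clock: 15.0
ee_pos: [0.589, -0.1789, 0.0028]
orientation: [[-0.999, -0.051, 0.0], [-0.051, 0.999, 0.0], [-0.0, 0.0, -1.0]]
contact_force: [3.1, -0.3, 2.3]
gripper_width: 0.0586
gripper_force: 55.1
clock: 15.2
ee_pos: [0.5891, -0.179, 0.0019]
orientation: [[-0.999, -0.051, 0.001], [-0.051, 0.999, 0.0], [-0.001, 0.0, -1.0]]
contact_force: [4.2, 0.6, 3.3]
gripper_width: 0.0589
gripper_force: 55.2
```

To row units: -0.14 m / 0.4 = -0.35, -0.12 m / 0.4 = -0.3.

```bash
python3 shift.py '[[[0.065,0,0,0,0],[0.07,0,0,0,0],[0.074,0,0,0,0],[0.074,0,0,0,0],[0.074,0,0,0,0]]]' 20; python3 shift.py '[[[0.074,0,0,-0.025,0],[0.074,0,0,-0.1,0],[0.074,0,0,-0.2,0],[0.074,0,0,-0.3,0],[0.074,0.075,0,-0.35,0],[0.074,0.15,0,-0.35,0],[0.074,0.15,0,-0.35,0],[0.074,0.15,0,-0.35,0]]]'; python3 -c "
from h import *
a=camrig.read_camera('side')[130:210,290:390];b=camrig.read_camera('wrist')
cv2.imwrite('pics/z.png',np.hstack([cv2.resize(a,(400,320),interpolation=2),b[80:400,120:520]]))
cv2.imwrite('pics/wz.png',b)"
```

```text
clock: 15.7
ee_pos: [0.5885, -0.179, 0.0015]
orientation: [[-0.999, -0.051, -0.001], [-0.051, 0.999, 0.0], [0.001, 0.0, -1.0]]
contact_force: [-0.3, 0.1, -0.5]
gripper_width: 0.0743
gripper_force: 0.0
clock: 16.5
ee_pos: [0.529, -0.1823, 0.1428]
orientation: [[-0.999, -0.051, 0.002], [-0.051, 0.999, -0.0], [-0.002, -0.001, -1.0]]
contact_force: [-0.2, -0.1, 0.0]
gripper_width: 0.0743
gripper_force: 0.0
```

View pics/z.png

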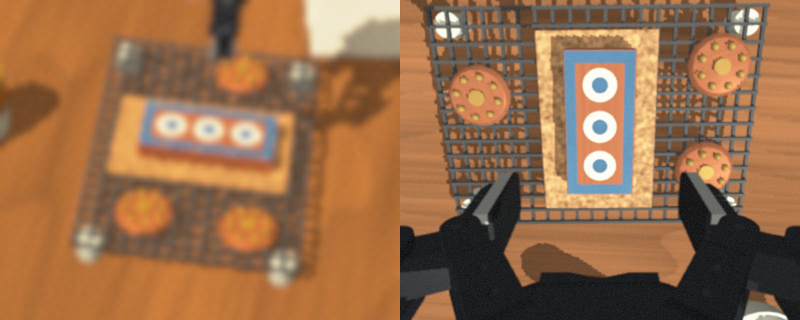

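The tile lies flat, painted face up on the pad and aligned with it. Its top corners are at about (563,50), (635,49), (632,192) and (568,193), and the pad corners at (536,29), (659,29), (652,208) and (545,208). I'll check the numbers and hand in if they hold.

```bash
python3 -c "
from d import *
o=np.array([-280,80])
T=px2w('wrist',np.array([(563,50),(635,49),(632,192),(568,193)])+o,.053)
P=px2w('wrist',np.array([(536,29),(659,29),(652,208),(545,208)])+o,.033)
ax=lambda q:np.arctan2(*((q[2]+q[3]-q[0]-q[1])[1::-1]))
d=(T.mean(0)-P.mean(0))@Rz(ax(P));print(d,ax(T)-ax(P),np.linalg.norm(T[0]-T[3]),np.linalg.norm(T[0]-T[1]),np.linalg.norm(T[3]-T[2]))
if abs(d[:2]).max()<.014 and abs(ax(T)-ax(P))<.08: print(hand_in())"
```

```text
[-0.0063  0.0014  0.02  ] 0.002669955419318741 0.12771148358085432 0.05762680303374765 0.058519807811006366
the job is handed in; nothing more can be done
None
```

The tile is lying flat on the cork pad, painted face up, about 6 mm off centre along the pad and 1 mm across, and lined up to about 0.003 rad. I released it and backed the gripper clear, saw no sign of the brooches or other things being disturbed, and handed the job in at about 17 s of the 58 s; no verdict came back.

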